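# Slide the standing flashlight into its bedside charging cradle

### The job

Push the aluminium flashlight, which stands on its tail, across the nightstand into the open side of the white charging cradle until it stands fully home against the cradle's back. Push it low on its body so that it slides upright: never tip it over or lift it off the nightstand. Leave the pill organizer, cup, eyeglass case and coaster where they are.

Things in the scene. Friction and masses are not known exactly. Their poses are not given: they have to be found in the camera images.
- flashlight: small aluminium flashlight standing loose on its flat tail, lens up: round, 150 mm tall, about 0.2 kg. Tail cap 36 mm across up to 30 mm, barrel 32 mm across with black rings, head 38 mm across from 118 mm up. Origin: centre of its underside, on the nightstand top; z points up. Pushed below about 20 mm it slides; pushed at mid-height it topples.
- cradle_home (a point): the home point: the flashlight's axis stands here, at nightstand-top height (z = 0), when it is home in the cradle. Same axes as the cradle: x points into it, from its open side to its back wall, z up. The back wall's inner face is 18 mm beyond this point along +x; a flashlight at home sticks out of the open side, level with the ends of the lips.
- cradle: white plastic charging cradle fixed to the nightstand; origin and axes as the home point. A low U without a floor (the flashlight slides in on the nightstand top), walls 28 mm high. Back wall 16 mm thick. Side walls: inner faces 24 mm either side of the origin, 76 mm over all, from the back wall to 12 mm before the origin; then lips flared outwards, ending 17 mm before the origin.
- pill_organizer: blue plastic pill organizer with four hinged lids, closed, 42 x 116 x 27 mm (x, y, z), loose. Origin: centre of its underside. Leave alone.
- cup: stainless steel cup, 74 mm across the rim, 85 mm tall, loose. Origin: centre of its underside. Leave alone.
- glasses_case: black eyeglass case lying with its length along its own x, 150 x 56 x 38 mm, loose. Origin: centre of its underside. Leave alone.
- coaster: round white ceramic coaster, 94 mm across, 8 mm thick, loose. Origin: centre of its underside. Leave alone.
Mind the look-alikes: they are no part of the job. There is more than one size of the cradle; the one meant has the size given above. There is more than one size of the flashlight; the one meant has the size given above.

How it is judged (in metres and radians):
At the end, for the whole second after the job is handed in: the flashlight stands upright (within 3.5 degrees) and still on the nightstand top, between the cradle's side walls and within 5 mm of its back wall; the four other things are within 15 mm of where they were (x of flashlight in the frame of cradle_home between -0.005 and 0.004 m and y of flashlight in the frame of cradle_home between -0.009 and 0.009 m and height (world z) of flashlight below 0.004 m and angle between flashlight's own z axis and vertical below 0.06 rad and linear speed of flashlight below 0.01 m/s and distance of each of pill_organizer, cup, glasses_case, coaster from where it was at the start of the episode below 0.015 m); the robot touches nothing.
It fails at once if the flashlight tips by more than 20 degrees (angle between flashlight's own z axis and vertical above 0.35 rad).
It fails at once if the flashlight is lifted off the nightstand (its underside more than 8 mm up) (height (world z) of flashlight above 0.008 m).
It fails at once if the pill organizer, cup, eyeglass case or coaster is shifted by more than 15 mm (distance of any of pill_organizer, cup, glasses_case, coaster from where it was at the start of the episode above 0.015 m).
It also fails if it takes over 54 s, if anything falls off the work surface, if the arm or the gripper's body presses on something with over 40 N, if the wrist force passes 120 N, or if a joint passes its speed limit or range.

### The arm

A 6-joint arm with a two-finger parallel gripper is mounted at the origin on the work surface. World frame = base frame: x ahead of the robot, y to its left, z up, the work surface at z = 0. Lengths are in mm, angles in rad, forces in N, time in s.
With the tool pointing down it reaches from about 400 to 925 mm from the base axis. Payload 12.5 kg.
Tool frame: the origin (TCP) lies at the centre of the arm's flange, where the gripper is bolted on; the fingertips stand 190 mm ahead of it and the grasp point (between the pads) lies 171 mm ahead of it; z points along the fingers, y is the direction in which the jaws open and shut (so a half turn about z gives the same grasp; the last joint's range is limited). The gripper opens to 95 mm and grips with 3 to 60 N. Pads are 20 mm wide; open, the fingers measure 119 mm over their backs; the gripper's body (75 mm by 180 mm) begins 59 mm behind the grasp point.
Start: joints at [-1.45, 0.491, 1.559, -0, 1.092, -0.106], TCP at [140.558, -608.99, 404.761] pointing down, gripper open.
Joint ranges: [-3.1, 3.1], [-0.84, 2.19], [0.05, 2.79], [-1.13, 4.28], [0.06, 2.93], [-2.69, 2.69]. Speed limits (rad/s): [2.22, 2.22, 2.79, 3.14, 3.14, 3.14].

### API

Orientations are given as [roll, pitch, yaw] about the fixed x, y, z axes, in that order (R = Rz(yaw) Ry(pitch) Rx(roll)).
In Python, from cell import env gives the robot as it stands.
- The arm moves only by the shell command python3 -m pendant 'ROWS'. ROWS is JSON, a list of rows, each an object of numbers: "x", "y", "z": the shift along the tool's x, y, z in units of 150 mm (1.0 is 150 mm); "rx", "ry", "rz": the turn, a rotation vector about the tool's x, y, z in units of 45 degrees (1.0 is 45 degrees); "jaw": the opening, from 0 (shut) to 1 (fully open). In form: [{"x": .., "y": .., "z": .., "rx": .., "ry": .., "rz": .., "jaw": ..}, ...]. A call has 1 to 10 rows; each row is the pose to reach, as a shift and turn from the pose commanded when the call began, along the tool's axes at that moment; what a row does not reach only later rows make up. A row lasts 1/8 s, in which the tool goes at most 62.5 mm and 10.7 degrees, less where a joint would pass 70% of its speed; a pose out of reach is approached as far as the arm can. A call with a number of a shift or a turn outside -1 to 1 is refused whole. A call with a gripper value outside its range is refused whole. The fingers move at their own pace and stop on an object; the grip force is fixed at half the most. Time passes only in rows, so rows that repeat a pose let the fingers close. It gives the time, the measured TCP pose, the force and the opening at its end, in the units of the state.
- env.state(): the state, without advancing time (a new reading comes with each control period).
- env.read_camera(name): name is "scene" or "top" or "wrist"; returns a dict with "img" (480x640x3 uint8, red, green, blue), "fx", "fy", "cx", "cy" (pixels), "rvec" (rotation vector, rad) and "tvec" (3), from world to camera coordinates, as OpenCV has them. Camera axes: x right, y down, z forward; pixel columns grow to the right and rows downward; lengths in mm; the calibration is good to about 2 mm. The wrist camera is an equidistant fisheye: a pixel r from the principal point sees the ray r / f radians off the axis. A picture is of the moment at which its call begins. There is no depth.
- env.job_done(): hands the job in, once; it reports no verdict.
The state is a dict: "t": time; "joints": joint angles; "qvel": joint speeds; "tau": joint torques, N m; "eef_pos": TCP position; "tcp_rot": TCP orientation; "ft_force": force on the tool from outside, world axes, zero at the start; "moment": the same for the moment, N m; "opening": opening from 0.0 (shut) to 1.0 (fully open).
Only numpy, scipy, OpenCV 4.12 (cv2) and the standard library are available. Lean on these libraries where they do the work, as an engineer would, in place of code of your own. Each camera call takes 0.05 s, during which the arm holds its last target.

## Working session

There is one attempt and no reset: what is moved stays moved. The work goes in short steps, Python scripts to look and compute and a shell command to move; the robot and the scene stay as the last step left them, time stands still between calls to the robot, and variables do not carry over. Pictures are saved under pics/ and viewed, and the job is handed in when it is done.

```bash
ls; mkdir -p pics; python3 - <<'E'
from cell import env
import cv2
for n in ["scene","top","wrist"]:
    c=env.read_camera(n); cv2.imwrite(f"pics/{n}0.png",c["img"][:,:,::-1])
    print(n,c["fx"],c["fy"],c["cx"],c["cy"],c["rvec"],c["tvec"])
print(env.state())
E
```

```text
pics
scene 497.0686896798089 497.0686896798089 319.96670816452456 239.2255624813891 [ 1.10325707  2.41235397 -0.9439355 ] [ 365.74965626 -298.92740607 1238.6000231 ]
top 506.6969629763785 506.6969629763785 311.0032555393405 233.4083309287385 [ 2.20422708 -2.1507497   0.11628836] [-30.16421421 544.77219088 984.2763969 ]
wrist 371.64829954431775 371.64829954431775 325.88989063807156 238.3851986843465 [-2.29578838  1.82681086  0.23292376] [-625.87423749  -28.00073642  389.97720987]
{'t': 0.15, 'joints': array([-1.44961764e+00,  4.91432100e-01,  1.55931646e+00, -8.28842824e-06,
        1.09170054e+00, -1.05577868e-01]), 'qvel': array([ 0.0011659 , -0.00218425, -0.00326518,  0.00037296, -0.00016965,
        0.00042622]), 'tau': array([ 1.71038912e-03, -6.12895989e+01, -2.58278149e+01,  6.92366157e-02,
        4.73132206e-02, -7.71720624e-05]), 'eef_pos': array([ 140.5442236 , -608.97394214,  404.28666665]), 'tcp_rot': array([-3.14074020e+00, -8.29433969e-05,  2.26760345e-01]), 'ft_force': array([-1.26894289, -0.52811704, -0.35944033]), 'moment': array([-0.03075203,  0.00781013, -0.02059915]), 'opening': 0.99985931044263}
```

View pics/scene0.png

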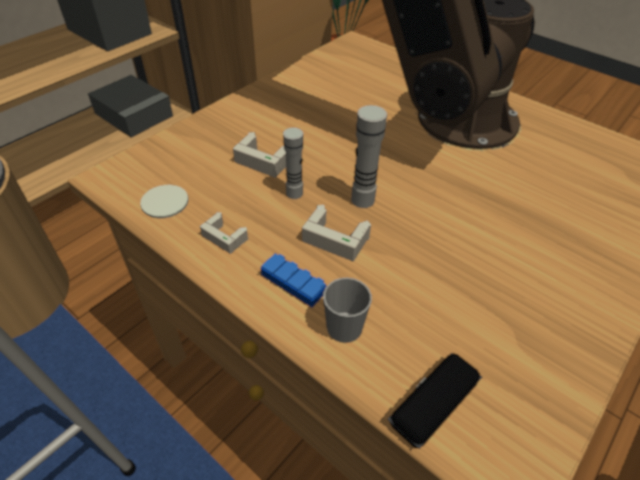

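View pics/top0.png

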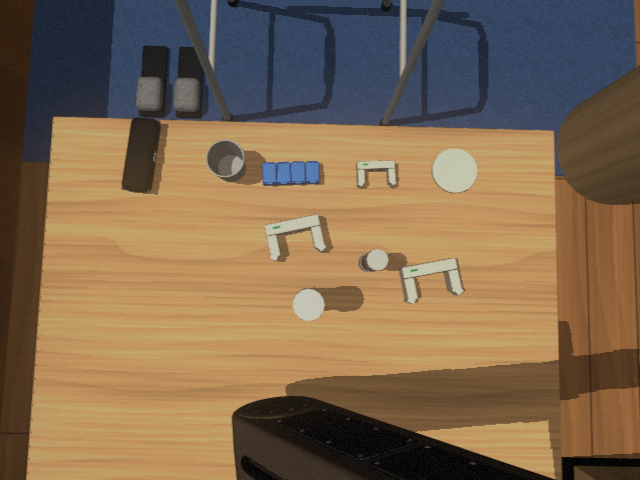

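View pics/wrist0.png

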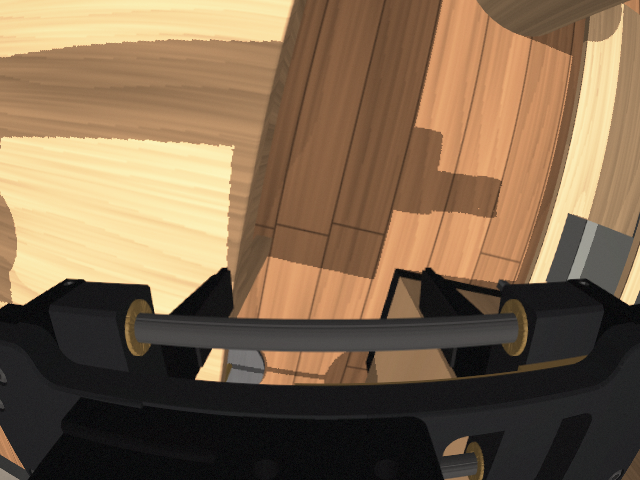

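The scene has two flashlights, at top-image (376,260) and (309,304), and three cradles, at (376,172), (296,236) and (432,280). I'll measure them all to see which sizes match.

```bash
cat > h.py <<'E'
import numpy as np, cv2
from cell import env
def cam(n):
    c=env.read_camera(n); c["K"]=np.array([[c["fx"],0,c["cx"]],[0,c["fy"],c["cy"]],[0,0,1.]])
    c["R"]=cv2.Rodrigues(np.array(c["rvec"]))[0]; c["C"]=-c["R"].T@np.array(c["tvec"]); return c
def ray(c,uv):
    uv=np.atleast_2d(uv).astype(float)
    d=np.c_[(uv[:,0]-c["cx"])/c["fx"],(uv[:,1]-c["cy"])/c["fy"],np.ones(len(uv))]
    return d@c["R"]
def plane(c,uv,z):
    d=ray(c,uv); return c["C"]+d*((z-c["C"][2])/d[:,2])[:,None]
def proj(c,P):
    return cv2.projectPoints(np.atleast_2d(P).astype(float),np.array(c["rvec"]),np.array(c["tvec"]),c["K"],None)[0][:,0]
E
python3 - <<'E'
from h import *
c=cam("top"); im=c["img"].astype(int)
print("C",c["C"])
m=((im.min(2)>140)&(im.max(2)-im.min(2)<45)).astype(np.uint8)
n,l,s,ce=cv2.connectedComponentsWithStats(m)
for i in range(1,n):
    if s[i,4]<60 or s[i,1]>380: continue
    pts=np.argwhere(l==i)[:,::-1]
    r=cv2.minAreaRect(plane(c,pts,28)[:,:2].astype(np.float32))
    print(s[i],ce[i].round(1),"z28 rect",np.round(r[0],1),np.round(r[1],1),round(r[2],1))
crop=c["img"][140:330,250:480,::-1]; cv2.imwrite("pics/topcrop.png",cv2.resize(crop,None,fx=3.2,fy=3.2,interpolation=cv2.INTER_CUBIC))
c2=cam("scene"); crop=c2["img"][90:320,140:400,::-1]; cv2.imwrite("pics/scenecrop.png",cv2.resize(crop,None,fx=2.6,fy=2.6,interpolation=cv2.INTER_CUBIC))
E
```

```text
C [ 448.75834371   -6.75149616 1032.01599382]
[209   0   6  64 193] [211.7  30.7] z28 rect [959.1 198.3] [135.9   6.6] 0.0
[401   0   4  73 236] [402.7  36.5] z28 rect [ 961.4 -196.5] [155.9   6.2] 0.4
[ 433  148   44   44 1536] [454.4 170. ] z28 rect [ 682.3 -303.8] [88.8 87.3] 0.1
[232 157  11  18 123] [236.3 165. ] z28 rect [677.9 137. ] [18.5 35.5] 74.0
[358 161  38  24 331] [380.4 167.5] z28 rect [ 671.9 -145.8] [47.2 74.3] 1.5
[358 170   7  16  85] [360.7 177. ] z28 rect [ 660.8 -114.7] [30.8 12.1] 0.9
[265 215  61  46 953] [293.6 232.1] z28 rect [537.   16.2] [ 72.7 111.6] 13.7
[367 249  21  21 344] [377.1 259.2] z28 rect [ 497.5 -148.9] [39.7 39.8] 1.4
[403 258  60  46 958] [431.  275.4] z28 rect [ 457.7 -258.1] [ 72.4 109.5] 12.3
[293 289  32  32 779] [308.  304.5] z28 rect [405.4 -14.7] [59.5 60.9] 46.3
```

View pics/topcrop.png

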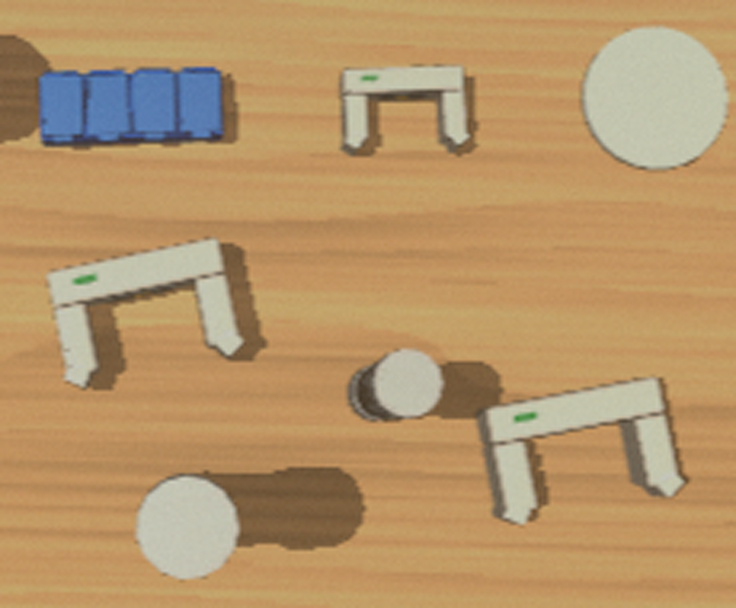

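View pics/scenecrop.png

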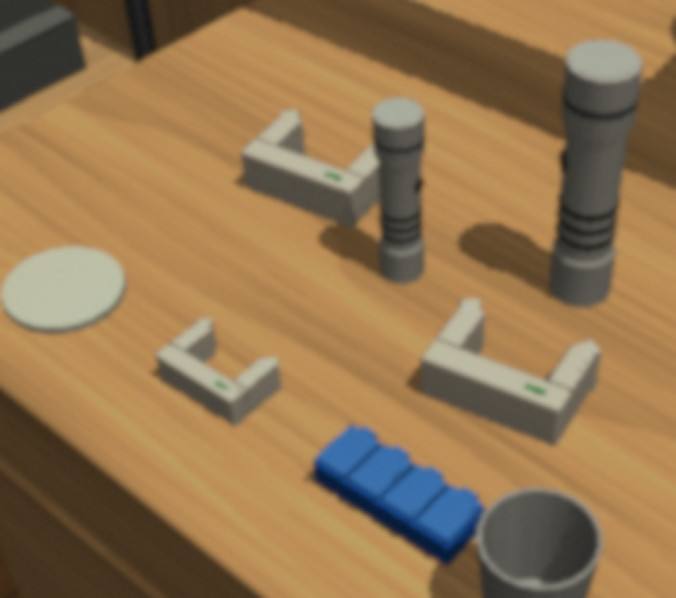

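```bash
cat >> h.py <<'E'
from scipy.spatial.transform import Rotation as Ro
E
python3 - <<'E'
from h import *
s=env.state()
w=cam("wrist"); Rt=Ro.from_euler('xyz',s["tcp_rot"])
print("wristcam in tool",Rt.inv().apply(w["C"]-s["eef_pos"]), "axis",Rt.inv().apply(w["R"][2]))
c=cam("top"); im=c["img"].astype(int)
m=((im.min(2)>135)&(im.max(2)-im.min(2)<48)).astype(np.uint8)
# lens tops -> circles
for name,(u0,v0,u1,v1),z in [("small",(360,240,400,280),150),("big",(288,284,330,326),213)]:
    mm=np.zeros_like(m); mm[v0:v1,u0:u1]=m[v0:v1,u0:u1]
    cn=max(cv2.findContours(mm,cv2.RETR_EXTERNAL,cv2.CHAIN_APPROX_NONE)[0],key=len)[:,0]
    P=plane(c,cn,z)[:,:2]
    print(name,cv2.minEnclosingCircle(P.astype(np.float32)),"ell",cv2.fitEllipse(P.astype(np.float32)))
# small cradle
mm=np.zeros_like(m); mm[155:190,350:402]=m[155:190,350:402]
pts=np.argwhere(mm)[:,::-1]; P=plane(c,pts,28)[:,:2].astype(np.float32)
r=cv2.minAreaRect(P); print("cradle",r)
# back edge outer: subpixel gradient per column
g=im.sum(2).astype(float)
E2=[]
for u in range(362,393):
    col=im[150:168,u].max(1)-im[150:168,u].min(1)  # saturation
    d=np.diff(col.astype(float)); k=np.argmin(d); seg=-np.clip(d[max(0,k-2):k+3],None,0); E2.append((u,150+(np.arange(max(0,k-2),max(0,k-2)+len(seg))*seg).sum()/seg.sum()+.5))
PB=plane(c,np.array(E2),28); f=np.polyfit(PB[:,1],PB[:,0],1); print("back edge: x = ",f, "at y=-146:",np.polyval(f,-146), "yaw",np.degrees(np.arctan(-f[0])))
# side edges outer rows
for rows in (range(164,178),):
  for lo,hi,sg in((350,364,1),(388,404,-1)):
    Q=[]
    for v in rows:
        sat=(im[v,lo:hi].max(1)-im[v,lo:hi].min(1)).astype(float); d=np.diff(sat)*-sg; k=np.argmax(d); a=max(0,k-2); seg=np.clip(d[a:k+3],0,None); Q.append((lo+(np.arange(a,a+len(seg))*seg).sum()/seg.sum()+.5,v))
    q=plane(c,np.array(Q),28); print("side",q[:,1].round(1), "mean",np.median(q[:,1]),"x",q[0,0],q[-1,0])
E
```

```text
wristcam in tool [70.61517393  0.90033962 19.6498681 ] axis [-0.25118986  0.00101587  0.9679373 ]
small ((491.0691833496094, -131.64710998535156), 18.32606315612793) ell ((491.2420654296875, -131.6390838623047), (35.0732421875, 35.3226203918457), 110.43665313720703)
big ((413.1330871582031, -12.860567092895508), 25.647125244140625) ell ((413.0260314941406, -12.93270206451416), (49.06076431274414, 49.33063507080078), 131.2020263671875)
cradle ((671.6859741210938, -144.93028259277344), (48.8144645690918, 74.9554214477539), 3.3208346366882324)
back edge: x =  [-6.14378828e-02  6.88050629e+02] at y=-146: 697.0205601104656 yaw 3.5157123464807913
side [-103.7 -103.8 -103.3 -103.8 -103.8 -104.  -104.3 -105.1 -105.3 -105.1
 -105.1 -105.  -105.1 -105.5] mean -104.67551471839293 x 688.2115368627534 661.5941012298975
side [-182.8 -182.6 -182.4 -182.2 -182.5 -182.8 -187.9 -188.  -187.8 -185.4
 -185.3 -185.4 -185.2 -185.2] mean -185.18618780831542 x 690.3372228704637 663.7083309682682
```

```bash
python3 - <<'E'
from h import *
c=cam("scene")
crop=c["img"][120:215,225:300,::-1]; cv2.imwrite("pics/sc2.png",cv2.resize(crop,None,fx=6,fy=6,interpolation=cv2.INTER_CUBIC))
print(proj(c,[[491.5,-131.6,0],[491.5,-131.6,150],[663,-146,0]]).round(1))
E
```

```text
[[294.5 194.2]
 [293.  133.7]
 [228.3 235.5]]
```

View pics/sc2.png

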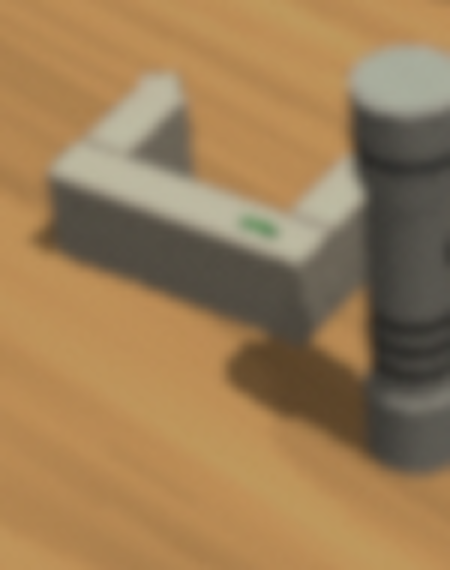

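The target is the small set. The cradle's footprint measures 49 x 75 mm, and the small flashlight's head is about 36–38 mm across at (491,-132). The cradle's home is at about (663,-145) with a yaw of about 3.5°. I'll carry the gripper over high, tilt it 35°, and push with the fingertips set slightly apart as a notch.

```bash
cat > rec.py <<'E'
import json
from cell import env
s=env.state(); f=open("log.jsonl","a"); f.write(json.dumps({k:(v.tolist() if hasattr(v,'tolist') else v) for k,v in s.items()})+"\n")
E
python3 rec.py
python3 -m pendant '[{"x":0.5,"y":-0.5,"jaw":0.17},{"x":0.93,"y":-1,"jaw":0.17},{"x":0.93,"y":-1,"jaw":0.17},{"x":0.93,"y":-1,"jaw":0.17},{"x":0.93,"y":-1,"jaw":0.17},{"x":0.93,"y":-1,"jaw":0.17}]'; python3 rec.py
python3 -m pendant '[{"x":0.5,"y":-0.5,"ry":0.2,"jaw":0.17},{"x":0.93,"y":-1,"ry":0.4,"jaw":0.17},{"x":0.93,"y":-1,"ry":0.5,"jaw":0.17},{"x":0.93,"y":-1,"ry":0.5,"jaw":0.17},{"x":0.93,"y":-1,"ry":0.5,"jaw":0.17},{"x":0.93,"y":-1,"ry":0.5,"jaw":0.17}]'; python3 rec.py
python3 -c "
from cell import env
print(env.state())"
```

```text
{'t': 0.4, 'joints': array([-1.44960114e+00,  4.91020751e-01,  1.55897718e+00, -1.57075886e-05,
        1.09168311e+00, -1.05628231e-01]), 'qvel': array([ 0.00019648, -0.00025281, -0.00086202, -0.00031968, -0.00073328,
       -0.00183635]), 'tau': array([-8.69077685e-04, -6.11915874e+01, -2.58176404e+01,  6.92639267e-02,
        4.52884391e-02, -2.61272714e-05]), 'eef_pos': array([ 140.556278  , -608.99254965,  404.6592786 ]), 'tcp_rot': array([-3.14150329e+00,  4.54226566e-06,  2.26830660e-01]), 'ft_force': array([-0.02018574, -0.80139451,  0.18573035]), 'moment': array([ 0.03190644,  0.05467442, -0.02614573]), 'opening': 1.0000086466007025}invalid input
invalid input
```

```bash

python3 -m pendant '[{"x":0.5,"y":-0.5,"z":0,"rx":0,"ry":0,"rz":0,"jaw":0.17},{"x":0.93,"y":-1,"z":0,"rx":0,"ry":0,"rz":0,"jaw":0.17},{"x":0.93,"y":-1,"z":0,"rx":0,"ry":0,"rz":0,"jaw":0.17},{"x":0.93,"y":-1,"z":0,"rx":0,"ry":0,"rz":0,"jaw":0.17},{"x":0.93,"y":-1,"z":0,"rx":0,"ry":0,"rz":0,"jaw":0.17}]'; python3 rec.py
```

```text
t: 1.02
eef_pos: [243.2, -431.2, 405.2]
tcp_rot: [3.14, -0.0, 0.228]
ft_force: [-0.9, -0.8, -0.7]
opening: 0.531
```

```bash

python3 -m pendant '[{"x":0.4,"y":-0.5,"z":0,"rx":0,"ry":0.2,"rz":0,"jaw":0.17},{"x":0.6,"y":-1,"z":0,"rx":0,"ry":0.4,"rz":0,"jaw":0.17},{"x":0.6,"y":-1,"z":0,"rx":0,"ry":0.5,"rz":0,"jaw":0.17},{"x":0.6,"y":-1,"z":0,"rx":0,"ry":0.5,"rz":0,"jaw":0.17},{"x":0.6,"y":-1,"z":0,"rx":0,"ry":0.5,"rz":0,"jaw":0.17},{"x":0.6,"y":-1,"z":0,"rx":0,"ry":0.5,"rz":0,"jaw":0.17}]'; python3 rec.py
python3 - <<'E'
from h import *
import json
L=[json.loads(l) for l in open("log.jsonl")]
# model: linear params a1,d1,L2,a3,L3,d6 ; yaw sign etc
def ori(q):
    return (Ro.from_euler('z',q[0])*Ro.from_euler('y',q[1]),)
A=[];b=[]
for s in L:
    q=s["joints"]; z=np.array([0,0,1.]);x=np.array([1.,0,0])
    R1=Ro.from_euler('z',q[0]);R2=R1*Ro.from_euler('y',q[1]);R3=R2*Ro.from_euler('y',q[2])
    for sg in (1,):
        R5=R3*Ro.from_euler('z',sg*q[3])*Ro.from_euler('y',q[4])
    A.append(np.c_[R1.apply(x),z,R2.apply(z),R3.apply(x),R3.apply(z),R5.apply(z)]);b.append(s["eef_pos"])
    Rt=Ro.from_euler('xyz',s["tcp_rot"]); print(np.round(q,3),"toolz",Rt.apply(z).round(3),R5.apply(z).round(3),np.round(s["eef_pos"]))
A=np.vstack(A);b=np.hstack(b);p,res,rk,sv=np.linalg.lstsq(A,b,rcond=None);print(p,rk,sv,np.abs(A@p-b).max())
E
```

```text
t: 1.78
eef_pos: [296.7, -266.6, 404.6]
tcp_rot: [3.141, -0.392, 0.226]
ft_force: [-0.8, -0.1, -0.3]
opening: 0.166
[-1.45   0.491  1.559 -0.     1.092 -0.106] toolz [-0.  0. -1.] [-0.  0. -1.] [ 141. -609.  405.]
[-1.45   0.491  1.559 -0.     1.092 -0.106] toolz [-0.  0. -1.] [-0.  0. -1.] [ 141. -609.  405.]
[-1.45   0.491  1.559 -0.     1.092 -0.106] toolz [-0.  0. -1.] [-0.  0. -1.] [ 141. -609.  405.]
[-1.191  0.306  1.869 -0.     0.965  0.152] toolz [ 0.    -0.001 -1.   ] [ 0.    -0.001 -1.   ] [ 243. -431.  405.]
[-0.973  0.151  2.116  0.521  0.796  0.018] toolz [ 0.373  0.085 -0.924] [ 0.373  0.085 -0.924] [ 297. -267.  405.]
[ -581.29690894 -1016.66149201  1211.66811189  -840.65858501
   275.14621613   266.53503352] 6 [4.39864941 3.22380521 0.37189913 0.32156427 0.13115373 0.0070332 ] 65.38868443782088
```

```bash
cat > go.py <<'E'
# usage: go.py tipx tipy tipz tilt_deg yaw_deg -> row values from the current measured pose
import sys
from h import *
tx,ty,tz,th,yw=map(float,sys.argv[1:6])
s=env.state(); R0=Ro.from_euler('xyz',s["tcp_rot"])
Rd=Ro.from_euler('z',yw,degrees=True)*Ro.from_euler('x',np.pi)*Ro.from_euler('y',th,degrees=True)
tcp=np.array([tx,ty,tz])-190*Rd.apply([0,0,1])
d=R0.inv().apply(tcp-s["eef_pos"])/150; r=(R0.inv()*Rd).as_rotvec()/np.radians(45)
print("target tcp",tcp.round(1),"| x y z",d.round(3),"| r",r.round(3), "| tip now",(s["eef_pos"]+190*R0.apply([0,0,1])).round(1),"t",round(s["t"],2),"F",s["ft_force"].round(1))
E
python3 go.py 433.4 -145 70 35 13; python3 go.py 433.4 -145 9.5 35 13
```

```text
target tcp [ 327.2 -169.5  225.6] | x y z [-0.139 -0.586  1.234] | r [ 0.001  0.278 -0.001] | tip now [ 367.5 -250.5  229.1] t 1.77 F [-0.8 -0.1 -0.3]
target tcp [ 327.2 -169.5  165.1] | x y z [-0.293 -0.586  1.606] | r [ 0.001  0.278 -0.001] | tip now [ 367.5 -250.5  229.1] t 1.77 F [-0.8 -0.1 -0.3]
```

```bash

python3 -m pendant '[{"x":-0.02,"y":-0.3,"z":0.25,"rx":0,"ry":0.15,"rz":0,"jaw":0.17},{"x":-0.04,"y":-0.586,"z":0.6,"rx":0,"ry":0.278,"rz":0,"jaw":0.17},{"x":-0.04,"y":-0.586,"z":1,"rx":0,"ry":0.278,"rz":0,"jaw":0.17},{"x":-0.04,"y":-0.586,"z":1,"rx":0,"ry":0.278,"rz":0,"jaw":0.17},{"x":-0.04,"y":-0.586,"z":1,"rx":0,"ry":0.278,"rz":0,"jaw":0.17},{"x":-0.04,"y":-0.586,"z":1,"rx":0,"ry":0.278,"rz":0,"jaw":0.17}]'; python3 rec.py
python3 go.py 433.4 -145 9.5 35 13; python3 -c "
from h import *
print(env.state()['joints'].round(3))
c=cam('wrist'); cv2.imwrite('pics/w1.png',c['img'][:,:,::-1])"
```

```text
t: 2.52
eef_pos: [327.6, -168.5, 264.2]
tcp_rot: [-3.141, -0.611, 0.227]
ft_force: [0.2, -0.1, 0.4]
opening: 0.164
target tcp [ 327.2 -169.5  165.1] | x y z [-0.383  0.006  0.539] | r [-0.001 -0.    -0.   ] | tip now [ 433.9 -143.9  108.6] t 2.52 F [ 0.2 -0.1  0.4]
[-0.765  0.413  2.4    1.639  0.503 -0.974]
```

View pics/w1.png

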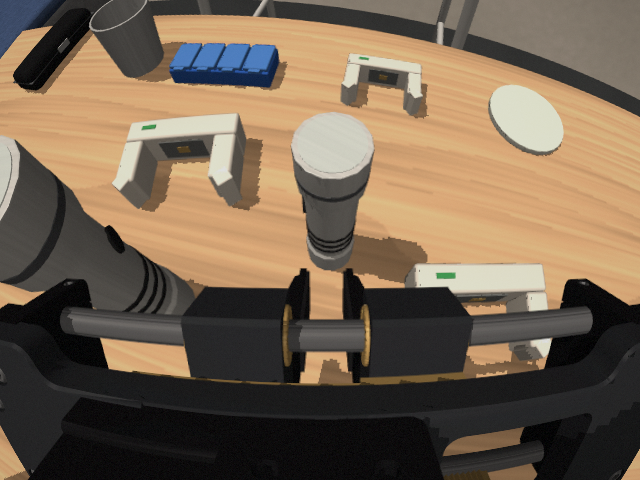

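The wrist view shows the fingertips, at (300–350, 300), lined up just behind the small flashlight's base at (330,250). The big flashlight is off to the left. Next I'll lower the tip.

```bash

python3 -m pendant '[{"x":-0.15,"y":0,"z":0.21,"rx":0,"ry":0,"rz":0,"jaw":0.17},{"x":-0.28,"y":0,"z":0.40,"rx":0,"ry":0,"rz":0,"jaw":0.17},{"x":-0.34,"y":0,"z":0.48,"rx":0,"ry":0,"rz":0,"jaw":0.17},{"x":-0.37,"y":0.006,"z":0.52,"rx":0,"ry":0,"rz":0,"jaw":0.17},{"x":-0.38,"y":0.006,"z":0.537,"rx":0,"ry":0,"rz":0,"jaw":0.17},{"x":-0.38,"y":0.006,"z":0.537,"rx":0,"ry":0,"rz":0,"jaw":0.17}]'; python3 rec.py
python3 go.py 467.5 -137.1 9.5 35 13; python3 -c "
from h import *
print(env.state()['joints'].round(3))
c=cam('scene'); cv2.imwrite('pics/s1.png',cv2.resize(c['img'][80:280,160:460,::-1],None,fx=2.6,fy=2.6))
c=cam('wrist'); cv2.imwrite('pics/w2.png',c['img'][:,:,::-1])"
```

```text
t: 3.32
eef_pos: [327.3, -169.0, 165.8]
tcp_rot: [3.14, -0.612, 0.227]
ft_force: [1.0, -0.6, -0.2]
opening: 0.17
target tcp [ 361.3 -161.6  165.1] | x y z [0.187 0.003 0.137] | r [ 0.001 -0.002  0.001] | tip now [ 433.8 -144.6   10.3] t 3.33 F [ 1.  -0.6 -0.2]
[-0.766  0.708  2.461  2.182  0.628 -1.612]
```

View pics/s1.png

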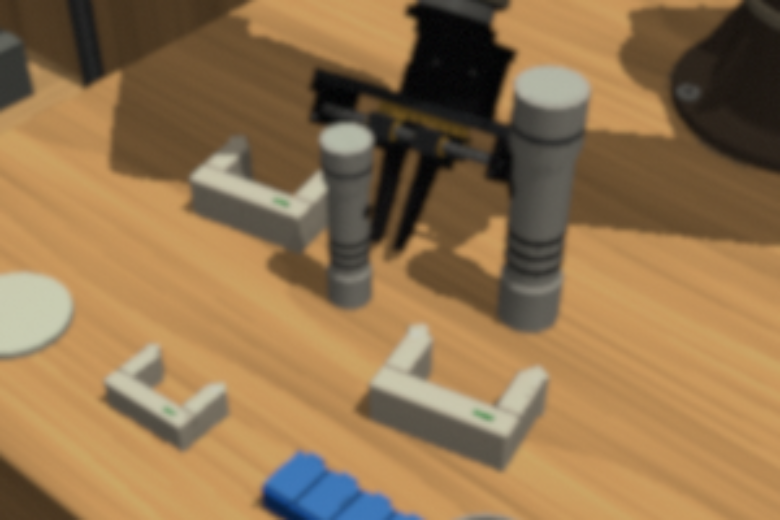

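View pics/w2.png

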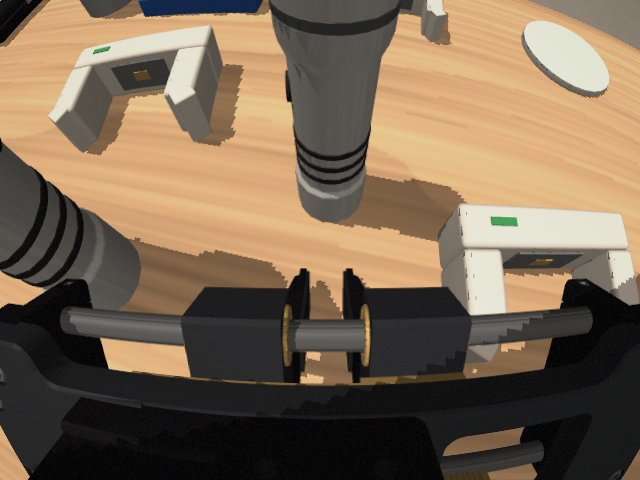

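```bash

python3 -m pendant '[{"x":0.055,"y":0,"z":0.038,"rx":0,"ry":0,"rz":0,"jaw":0.17},{"x":0.11,"y":0,"z":0.077,"rx":0,"ry":0,"rz":0,"jaw":0.17},{"x":0.153,"y":0.003,"z":0.111,"rx":0,"ry":0,"rz":0,"jaw":0.17},{"x":0.175,"y":0.003,"z":0.127,"rx":0,"ry":0,"rz":0,"jaw":0.17},{"x":0.195,"y":0.003,"z":0.142,"rx":0,"ry":0,"rz":0,"jaw":0.17},{"x":0.217,"y":0.003,"z":0.157,"rx":0,"ry":0,"rz":0,"jaw":0.17},{"x":0.217,"y":0.003,"z":0.157,"rx":0,"ry":0,"rz":0,"jaw":0.17}]'; python3 rec.py
cat > look.py <<'E'
import sys
from h import *
n=sys.argv[1]
c=cam('top'); im=c["img"].astype(int)
cv2.imwrite(f'pics/t{n}.png',cv2.resize(c['img'][140:330,250:480,::-1],None,fx=3,fy=3,interpolation=cv2.INTER_CUBIC))
m=((im.min(2)>135)&(im.max(2)-im.min(2)<48)).astype(np.uint8)
nn,l,st,ce=cv2.connectedComponentsWithStats(m)
for i in range(1,nn):
    if 200<st[i,4]<500 and max(st[i,2:4])<26:
        cn=max(cv2.findContours((l==i).astype(np.uint8),cv2.RETR_EXTERNAL,cv2.CHAIN_APPROX_NONE)[0],key=len)[:,0]
        (x,y),(a,b),_=cv2.fitEllipse(plane(c,cn,150)[:,:2].astype(np.float32)); print("head",round(x,1),round(y,1),round(a,1),round(b,1),st[i])
w=cam('wrist'); cv2.imwrite(f'pics/w{n}.png',w['img'][:,:,::-1])
E
python3 look.py 3; python3 go.py 596.3 -153.5 9.5 35 13
```

```text
t: 4.3
eef_pos: [366.6, -160.2, 164.5]
tcp_rot: [3.141, -0.611, 0.227]
ft_force: [-0.9, 0.1, 0.4]
opening: 0.173
target tcp [ 490.1 -178.   165.1] | x y z [0.638 0.301 0.442] | r [ 0. -0. -0.] | tip now [ 472.7 -135.7    8.9] t 4.4 F [-0.3 -0.9 -0.1]
```

View pics/w3.png

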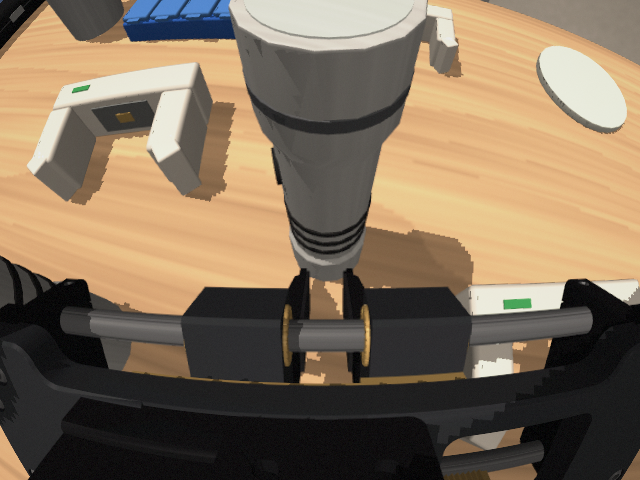

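View pics/t3.png

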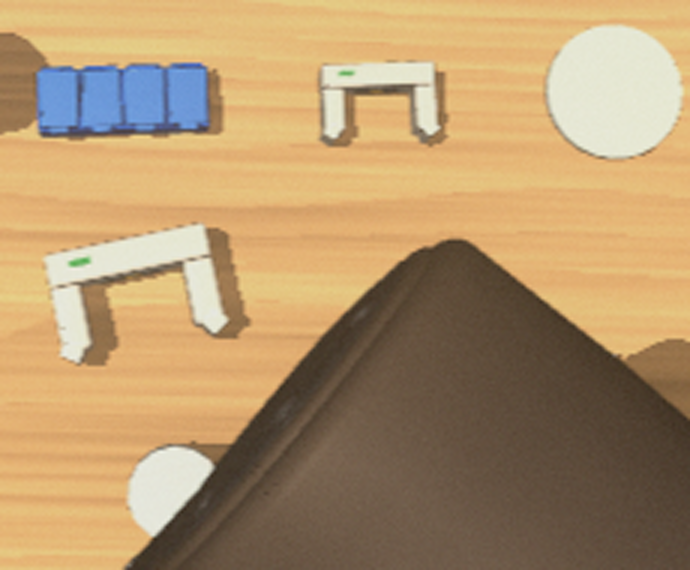

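```bash

python3 -m pendant '[{"x":0.022,"y":0,"z":0.015,"rx":0,"ry":0,"rz":0,"jaw":0.17},{"x":0.044,"y":0,"z":0.030,"rx":0,"ry":0,"rz":0,"jaw":0.17},{"x":0.066,"y":0.004,"z":0.045,"rx":0,"ry":0,"rz":0,"jaw":0.17},{"x":0.066,"y":0.004,"z":0.045,"rx":0,"ry":0,"rz":0,"jaw":0.17}]'; python3 rec.py
cat > look2.py <<'E'
import sys
from h import *
n=sys.argv[1]
c=cam('scene'); cv2.imwrite(f'pics/s{n}.png',cv2.resize(c['img'][90:270,180:420,::-1],None,fx=3.2,fy=3.2,interpolation=cv2.INTER_CUBIC))
w=cam('wrist'); cv2.imwrite(f'pics/w{n}.png',w['img'][:,:,::-1])
E
python3 look2.py 4; python3 go.py 596.3 -153.5 9.5 35 13
```

```text
t: 4.9
eef_pos: [378.6, -158.0, 164.7]
tcp_rot: [3.141, -0.611, 0.228]
ft_force: [-1.3, -0.1, -0.2]
opening: 0.169
target tcp [ 490.1 -178.   165.1] | x y z [0.571 0.298 0.397] | r [ 0.    -0.001  0.   ] | tip now [ 484.6 -133.5    9.1] t 5.0 F [-0.6  0.6 -0.1]
```

View pics/w4.png

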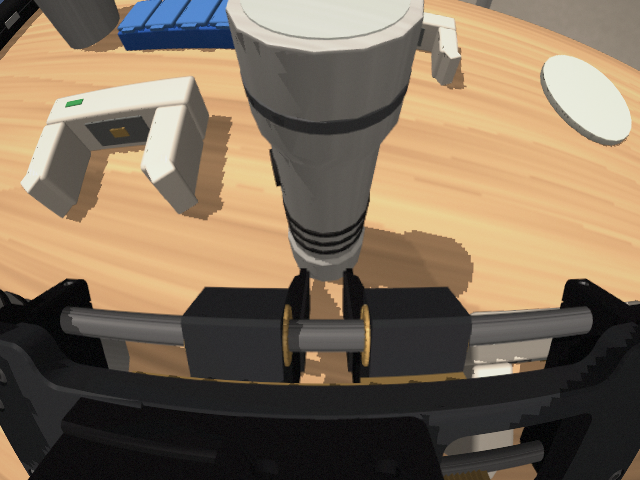

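View pics/s4.png

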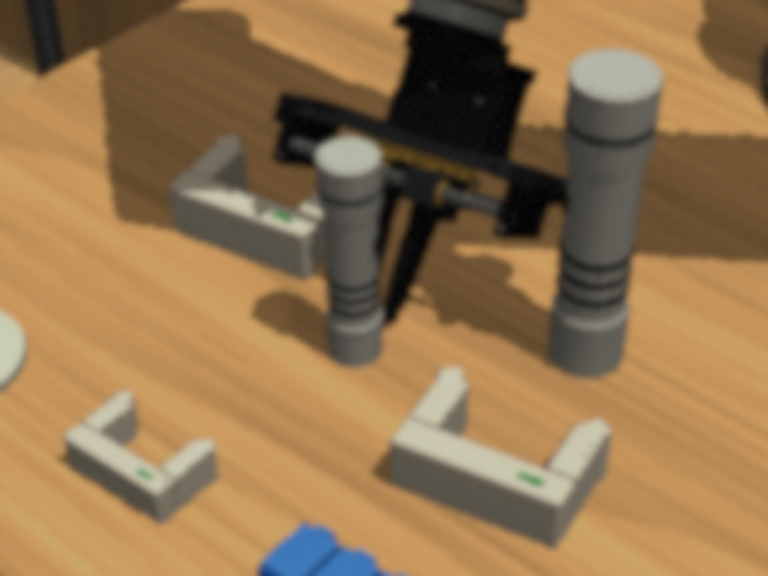

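```bash
cat > hd.py <<'E'
from h import *
import sys
def head(c,guess):
    im=c["img"].astype(int); u,v=proj(c,[[guess[0],guess[1],150]])[0]
    m=((im.min(2)>125)&(im.max(2)-im.min(2)<45)).astype(np.uint8)
    x0,y0=int(u)-16,int(v)-14
    mm=np.zeros_like(m); mm[y0:y0+28,x0:x0+32]=m[y0:y0+28,x0:x0+32]
    cn=max(cv2.findContours(mm,cv2.RETR_EXTERNAL,cv2.CHAIN_APPROX_NONE)[0],key=cv2.contourArea)[:,0]
    P=plane(c,cn,150)[:,:2].astype(np.float32); e=cv2.fitEllipse(P); M=cv2.moments(P.reshape(-1,1,2))
    print("head z150 ellipse",np.round(e[0],1),np.round(e[1],1),"px",cn.mean(0).round(1))
c=cam("scene"); head(c,(float(sys.argv[1]),float(sys.argv[2])))
E
python3 hd.py 507 -128
```

```text
head z150 ellipse [ 508.  -127.4] [34.4 35. ] px [288.5 138.5]
```

The head is at (508,-127.4), which is 24 mm ahead of the tip as predicted, so the flashlight is seated in the notch and upright. I'll keep pushing.

```bash

python3 -m pendant '[{"x":0.028,"y":0.015,"z":0.0195,"rx":0,"ry":0,"rz":0,"jaw":0.17},{"x":0.057,"y":0.03,"z":0.0395,"rx":0,"ry":0,"rz":0,"jaw":0.17},{"x":0.086,"y":0.045,"z":0.0595,"rx":0,"ry":0,"rz":0,"jaw":0.17},{"x":0.114,"y":0.06,"z":0.079,"rx":0,"ry":0,"rz":0,"jaw":0.17},{"x":0.143,"y":0.075,"z":0.099,"rx":0,"ry":0,"rz":0,"jaw":0.17},{"x":0.171,"y":0.09,"z":0.119,"rx":0,"ry":0,"rz":0,"jaw":0.17},{"x":0.2,"y":0.105,"z":0.139,"rx":0,"ry":0,"rz":0,"jaw":0.17},{"x":0.228,"y":0.12,"z":0.159,"rx":0,"ry":0,"rz":0,"jaw":0.17},{"x":0.257,"y":0.135,"z":0.179,"rx":0,"ry":0,"rz":0,"jaw":0.17},{"x":0.285,"y":0.15,"z":0.198,"rx":0,"ry":0,"rz":0,"jaw":0.17}]'; python3 rec.py
python3 look2.py 5; python3 hd.py 562 -139; python3 go.py 596.3 -153.5 9.5 35 13
```

```text
t: 6.3
eef_pos: [434.4, -168.3, 164.9]
tcp_rot: [3.141, -0.611, 0.227]
ft_force: [-1.7, -0.3, -0.2]
opening: 0.169
head z150 ellipse [ 564.3 -138.2] [34.3 35.3] px [262.5 150. ]
target tcp [ 490.1 -178.   165.1] | x y z [0.286 0.147 0.199] | r [ 0.    -0.001  0.   ] | tip now [ 540.6 -143.8    9.4] t 6.45 F [-0.6 -0.2 -0.4]
```

View pics/s5.png

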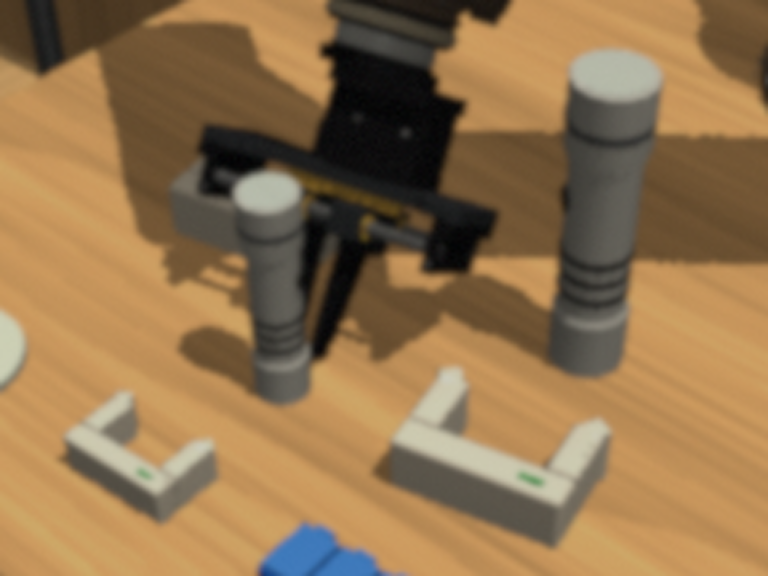

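View pics/w5.png

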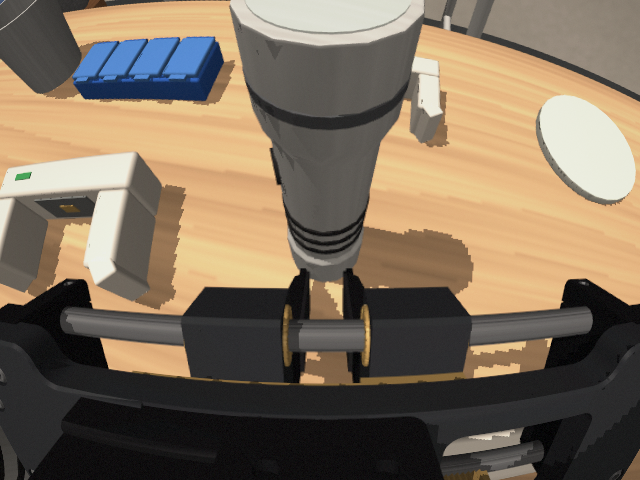

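```bash
python3 - <<'E'
from h import *
hx,hy,yw=663.1,-145.2,np.radians(3.5)
L=np.array([[34,38],[34,-38],[18,-24],[18,24],[-12,24],[-12,-24],[-12,38],[-12,-38]])
P=np.c_[hx+L[:,0]*np.cos(yw)-L[:,1]*np.sin(yw),hy+L[:,0]*np.sin(yw)+L[:,1]*np.cos(yw),np.full(8,28)]
for n,(x0,x1,y0,y1) in dict(scene=(190,260,200,260),top=(345,410,150,200)).items():
    c=cam(n); k=10; im=cv2.resize(c["img"][y0:y1,x0:x1,::-1],None,fx=k,fy=k,interpolation=cv2.INTER_CUBIC)
    for u,v in proj(c,P): cv2.drawMarker(im,(int((u-x0+.5)*k),int((v-y0+.5)*k)),(0,0,255),cv2.MARKER_CROSS,16,2)
    cv2.imwrite(f"pics/chk_{n}.png",im)
E
```

```text
(no output)
```

View pics/chk_scene.png

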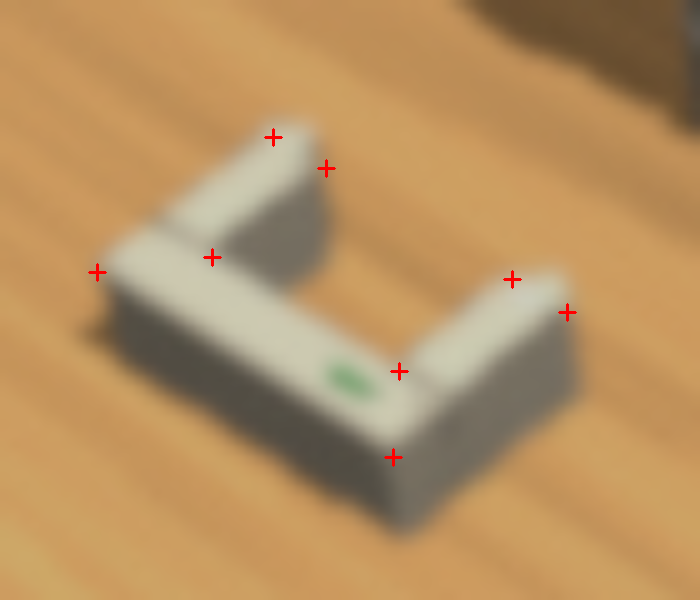

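View pics/chk_top.png

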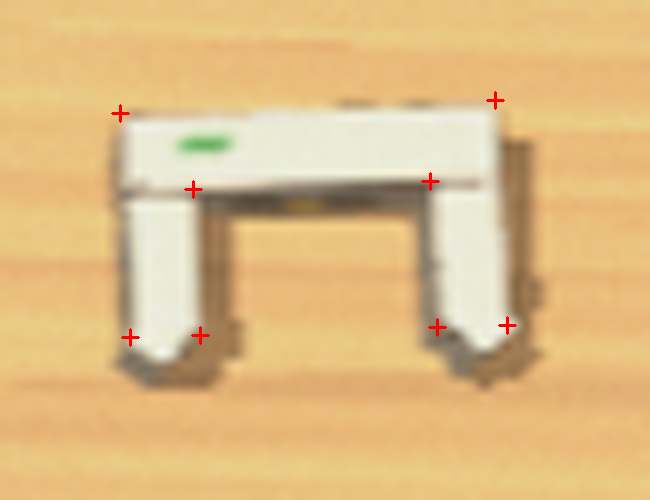

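The cradle estimate fits both views to within about 1 px. On the next stretch I'll push to the cradle mouth and turn the tool square to it on the way.

```bash
python3 go.py 595.9 -148.7 9.3 35 4;python3 go.py 568.3 -146.2 9.3 35 8.5
```

```text
target tcp [ 487.2 -156.3  164.9] | x y z [0.297 0.002 0.208] | r [-0.115 -0.001  0.164] | tip now [ 540.3 -143.8    9.4] t 6.55 F [0.2 0.4 0.1]
target tcp [ 460.5 -162.3  164.9] | x y z [0.148 0.001 0.104] | r [-0.057 -0.001  0.082] | tip now [ 540.3 -143.8    9.4] t 6.55 F [0.2 0.4 0.1]
```

```bash

python3 -m pendant '[{"x":0.03,"y":0,"z":0.021,"rx":-0.011,"ry":0,"rz":0.016,"jaw":0.17},{"x":0.059,"y":0,"z":0.042,"rx":-0.023,"ry":0,"rz":0.033,"jaw":0.17},{"x":0.089,"y":0,"z":0.062,"rx":-0.034,"ry":0,"rz":0.049,"jaw":0.17},{"x":0.119,"y":0,"z":0.083,"rx":-0.046,"ry":0,"rz":0.066,"jaw":0.17},{"x":0.148,"y":0,"z":0.104,"rx":-0.057,"ry":0,"rz":0.082,"jaw":0.17},{"x":0.178,"y":0,"z":0.125,"rx":-0.069,"ry":0,"rz":0.098,"jaw":0.17},{"x":0.208,"y":0.001,"z":0.145,"rx":-0.08,"ry":0,"rz":0.115,"jaw":0.17},{"x":0.237,"y":0.001,"z":0.166,"rx":-0.092,"ry":0,"rz":0.131,"jaw":0.17},{"x":0.267,"y":0.002,"z":0.187,"rx":-0.103,"ry":0,"rz":0.148,"jaw":0.17},{"x":0.297,"y":0.002,"z":0.208,"rx":-0.115,"ry":0,"rz":0.164,"jaw":0.17}]'; python3 rec.py
python3 look2.py 6; python3 hd.py 620 -147; python3 go.py 637.5 -146.9 9.3 35 4
```

```text
t: 7.8
eef_pos: [487.5, -156.3, 164.9]
tcp_rot: [3.141, -0.611, 0.069]
ft_force: [-1.9, -0.1, 0.6]
opening: 0.17
head z150 ellipse [ 619.8 -146.7] [34.1 35.9] px [236.7 162.4]
target tcp [ 528.8 -154.5  164.9] | x y z [0.226 0.007 0.159] | r [ 0.    -0.001  0.   ] | tip now [ 596.2 -148.7    9.4] t 7.95 F [-0.7  0.7 -0.5]
```

View pics/s6.png

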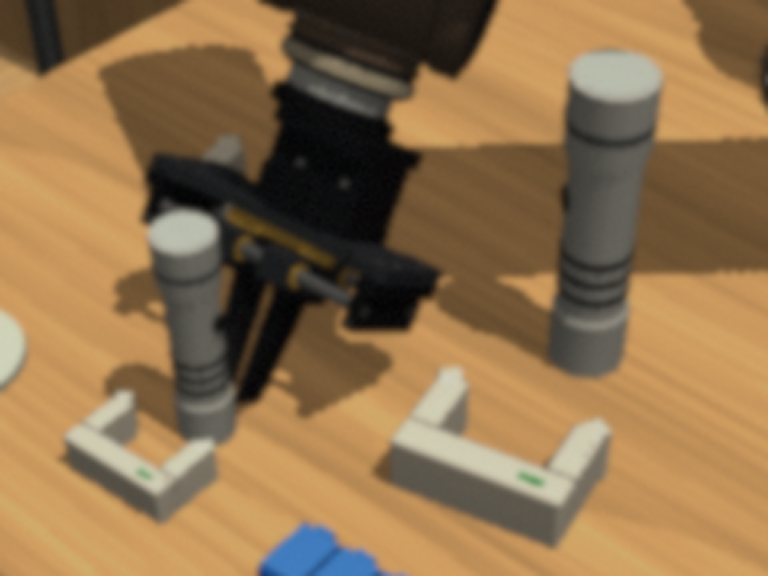

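View pics/w6.png

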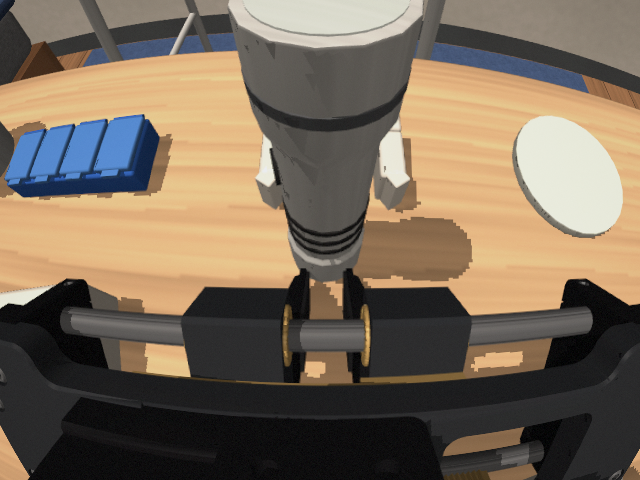

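```bash
python3 go.py 632.2 -148.3 9.3 35 4; python3 -m pendant '[{"x":0.025,"y":0.002,"z":0.017,"rx":0,"ry":0,"rz":0,"jaw":0.17},{"x":0.05,"y":0.004,"z":0.035,"rx":0,"ry":0,"rz":0,"jaw":0.17},{"x":0.075,"y":0.006,"z":0.052,"rx":0,"ry":0,"rz":0,"jaw":0.17},{"x":0.1,"y":0.008,"z":0.07,"rx":0,"ry":0,"rz":0,"jaw":0.17},{"x":0.124,"y":0.01,"z":0.087,"rx":0,"ry":0,"rz":0,"jaw":0.17},{"x":0.149,"y":0.011,"z":0.104,"rx":0,"ry":0,"rz":0,"jaw":0.17},{"x":0.174,"y":0.013,"z":0.122,"rx":0,"ry":0,"rz":0,"jaw":0.17},{"x":0.196,"y":0.014,"z":0.137,"rx":0,"ry":0,"rz":0,"jaw":0.17},{"x":0.196,"y":0.014,"z":0.137,"rx":0,"ry":0,"rz":0,"jaw":0.17}]'; python3 rec.py
python3 look2.py 7; python3 hd.py 656 -146;  python3 go.py 638.2 -148.3 9.3 35 4
```

```text
target tcp [ 523.5 -155.9  164.9] | x y z [0.196 0.014 0.138] | r [ 0.    -0.001  0.   ] | tip now [ 596.2 -148.7    9.4] t 7.95 F [-0.7  0.7 -0.5]
t: 9.07
eef_pos: [523.3, -155.9, 165.0]
tcp_rot: [3.141, -0.611, 0.07]
ft_force: [-0.6, 0.3, 0.2]
opening: 0.17
head z150 ellipse [ 655.8 -146.4] [34.6 35.4] px [221.  172.3]
target tcp [ 529.5 -155.9  164.9] | x y z [0.035 0.003 0.025] | r [ 0.    -0.001 -0.   ] | tip now [ 631.9 -148.4    9.4] t 9.22 F [ 0.8 -0.8 -0.3]
```

View pics/s7.png

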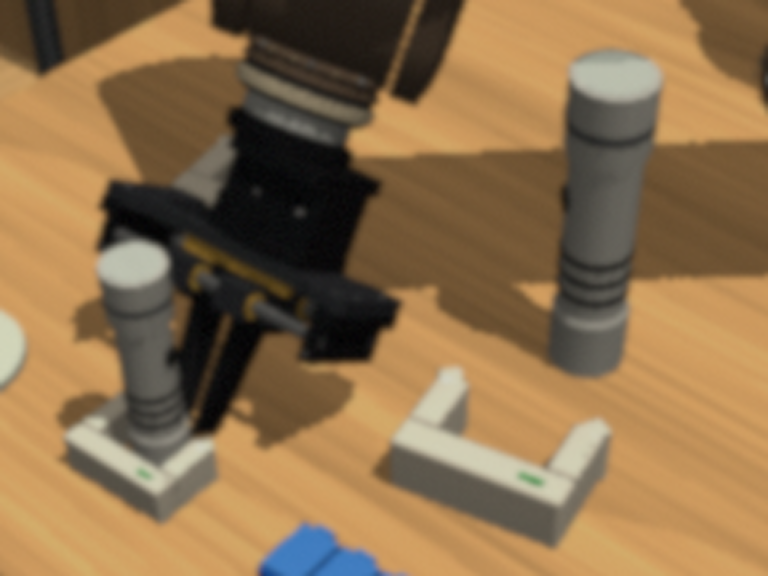

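View pics/w7.png

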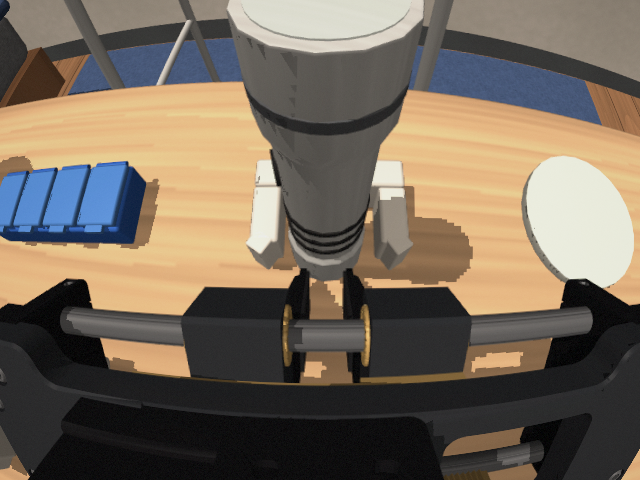

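It's inside the cradle and centred. I'll do the last few mm in small steps and watch the force.

```bash
python3 -m pendant '[{"x":0.011,"y":0.001,"z":0.008,"rx":0,"ry":0,"rz":0,"jaw":0.17},{"x":0.022,"y":0.001,"z":0.015,"rx":0,"ry":0,"rz":0,"jaw":0.17},{"x":0.022,"y":0.001,"z":0.015,"rx":0,"ry":0,"rz":0,"jaw":0.17}]'
python3 -m pendant '[{"x":0.008,"y":0,"z":0.006,"rx":0,"ry":0,"rz":0,"jaw":0.17},{"x":0.008,"y":0,"z":0.006,"rx":0,"ry":0,"rz":0,"jaw":0.17}]'; python3 go.py 638.2 -148.3 9.3 35 4; python3 hd.py 661 -146
```

```text
t: 9.6
eef_pos: [527.2, -155.8, 165.0]
tcp_rot: [3.141, -0.611, 0.07]
ft_force: [0.1, -0.0, 0.2]
opening: 0.168
t: 9.85
eef_pos: [528.6, -155.7, 164.9]
tcp_rot: [3.141, -0.611, 0.07]
ft_force: [-1.1, 0.6, -0.1]
opening: 0.17
target tcp [ 529.5 -155.9  164.9] | x y z [0.005 0.002 0.003] | r [ 0. -0. -0.] | tip now [ 637.4 -148.1    9.3] t 9.85 F [-1.1  0.6 -0.1]
head z150 ellipse [ 660.6 -146.4] [34.4 35.5] px [219.  173.8]
```

```bash
python3 -m pendant '[{"x":0.0055,"y":0,"z":0.004,"rx":0,"ry":0,"rz":0,"jaw":0.17},{"x":0.0055,"y":0,"z":0.004,"rx":0,"ry":0,"rz":0,"jaw":0.17}]'; python3 -m pendant '[{"x":0.0055,"y":0,"z":0.004,"rx":0,"ry":0,"rz":0,"jaw":0.17},{"x":0.0055,"y":0,"z":0.004,"rx":0,"ry":0,"rz":0,"jaw":0.17}]'; python3 hd.py 662 -146
```

```text
t: 10.15
eef_pos: [529.6, -155.6, 164.9]
tcp_rot: [3.141, -0.611, 0.07]
ft_force: [-1.3, 0.5, 0.3]
opening: 0.173
t: 10.4
eef_pos: [530.5, -155.6, 164.9]
tcp_rot: [3.141, -0.611, 0.069]
ft_force: [-3.3, 0.1, 1.9]
opening: 0.173
head z150 ellipse [ 662.2 -146.1] [34.5 35.8] px [218.1 174.2]
```

```bash
python3 -m pendant '[{"x":0.005,"y":0,"z":0.0035,"rx":0,"ry":0,"rz":0,"jaw":0.17},{"x":0.005,"y":0,"z":0.0035,"rx":0,"ry":0,"rz":0,"jaw":0.17}]'; python3 hd.py 662 -146; python3 look2.py 8
```

```text
t: 10.7
eef_pos: [531.0, -155.4, 164.8]
tcp_rot: [3.141, -0.61, 0.069]
ft_force: [-7.9, 0.1, 3.3]
opening: 0.171
head z150 ellipse [ 662.2 -146.1] [34.5 35.8] px [218.1 174.2]
```

View pics/w8.png

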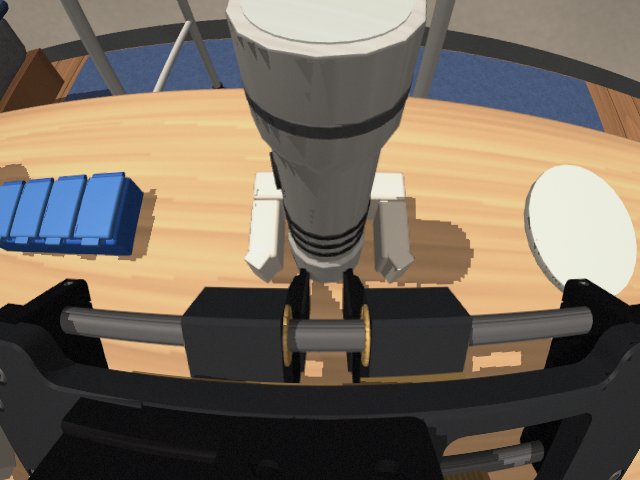

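View pics/s8.png

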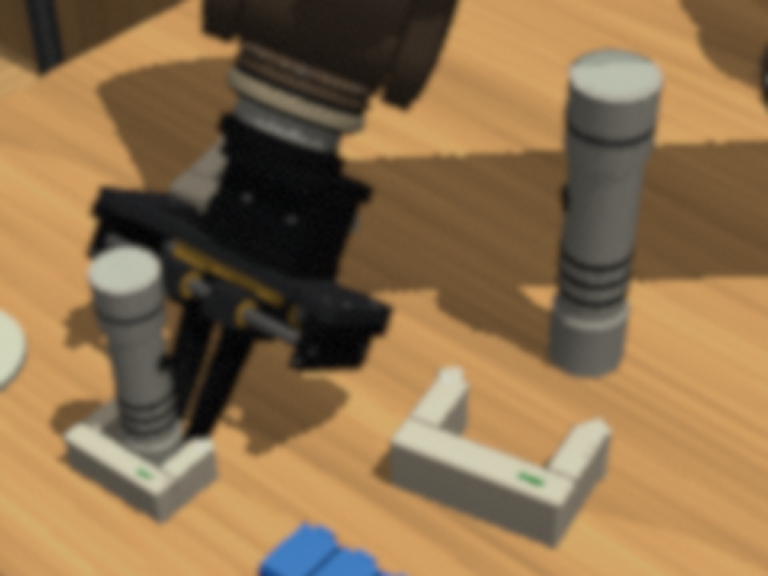

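The force rises to 8 N and the head has stopped at (662.2,-146.1), which is the estimated home, so it's against the back wall. I'll back straight off.

```bash
python3 -m pendant '[{"x":-0.006,"y":0,"z":-0.004,"rx":0,"ry":0,"rz":0,"jaw":0.17},{"x":-0.02,"y":0,"z":-0.014,"rx":0,"ry":0,"rz":0,"jaw":0.17},{"x":-0.05,"y":0,"z":-0.035,"rx":0,"ry":0,"rz":0,"jaw":0.17},{"x":-0.1,"y":0,"z":-0.07,"rx":0,"ry":0,"rz":0,"jaw":0.17},{"x":-0.16,"y":0,"z":-0.112,"rx":0,"ry":0,"rz":0,"jaw":0.17},{"x":-0.22,"y":0,"z":-0.154,"rx":0,"ry":0,"rz":0,"jaw":0.17},{"x":-0.28,"y":0,"z":-0.196,"rx":0,"ry":0,"rz":0,"jaw":0.17},{"x":-0.28,"y":0,"z":-0.196,"rx":0,"ry":0,"rz":0,"jaw":0.17}]'; python3 hd.py 662 -146; python3 look2.py 9; python3 look.py 9b
```

```text
t: 11.85
eef_pos: [479.7, -159.2, 164.9]
tcp_rot: [-3.141, -0.611, 0.069]
ft_force: [0.4, 0.2, -0.6]
opening: 0.172
head z150 ellipse [ 662.6 -145.8] [34.4 34.8] px [218.3 174.3]
```

View pics/w9.png

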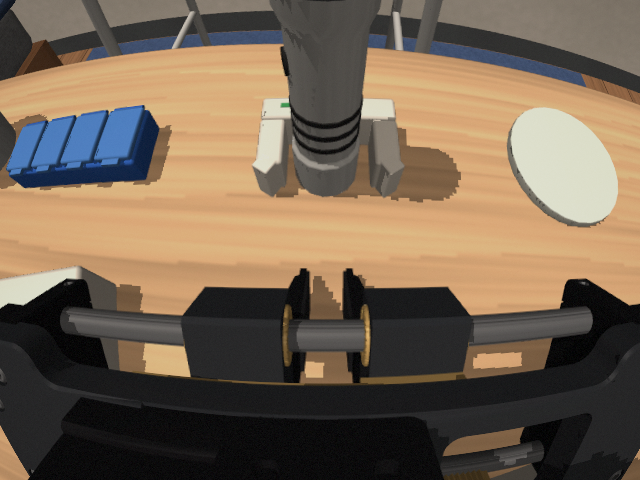

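View pics/t9b.png

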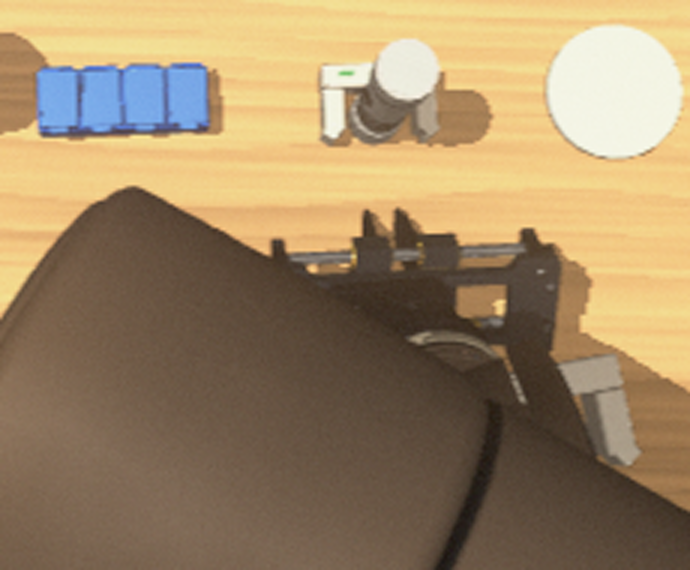

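View pics/s9.png

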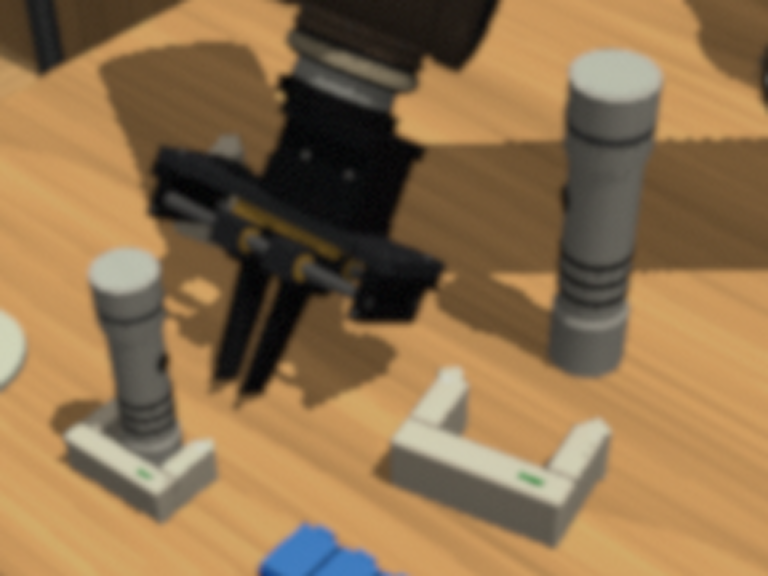

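```bash
python3 -m pendant '[{"x":0.06,"y":0,"z":-0.08,"rx":0,"ry":0,"rz":0,"jaw":0.17},{"x":0.115,"y":0,"z":-0.164,"rx":0,"ry":0,"rz":0,"jaw":0.17},{"x":0.115,"y":0,"z":-0.164,"rx":0,"ry":0,"rz":0,"jaw":0.17},{"x":0.115,"y":0,"z":-0.164,"rx":0,"ry":0,"rz":0,"jaw":0.17}]'
python3 - <<'E'
from h import *
c=cam("top"); print("top head px->z150",plane(c,[[385,163.3]],150).round(1))
a=cv2.imread("pics/top0.png")[:,:,::-1].astype(int); b=c["img"].astype(int)
d=np.abs(a-b).max(2)>60
for n,(x0,x1,y0,y1) in dict(pill=(258,325,155,190),cup=(200,250,135,185),case=(118,165,112,197),coaster=(428,482,143,197)).items(): print(n,"changed px",d[y0:y1,x0:x1].sum())
print(env.state()["ft_force"].round(1)); print(env.job_done())
E
python3 hd.py 662 -146 2>&1 | tail -1
```

```text
t: 12.6
eef_pos: [480.4, -159.0, 194.6]
tcp_rot: [3.141, -0.611, 0.07]
ft_force: [1.1, -0.8, -0.4]
opening: 0.168
top head px->z150 [[ 661.8 -143.9  150. ]]
pill changed px 141
cup changed px 232
case changed px 146
coaster changed px 235
[0.1 0.6 0.3]
the job is handed in; nothing more can be done
None
the job is handed in; nothing more can be done
```

```bash
python3 - <<'E'
import cv2,numpy as np
a=cv2.imread("pics/top0.png")[140:330,250:480]; b=cv2.resize(cv2.imread("pics/t9b.png"),(230,190),interpolation=cv2.INTER_AREA)
for n,(x0,x1,y0,y1) in dict(pill=(3,80,10,55),coaster=(175,230,3,60)).items():
    r=[]
    for im in (a,b):
        p=im[y0:y1,x0:x1].astype(int); m=(p[:,:,0]>p[:,:,2]+30) if n=="pill" else ((p.min(2)>135)&(p.max(2)-p.min(2)<48))
        r.append(np.argwhere(m).mean(0)[::-1].round(2))
    print(n,r)
E
```

```text
pill [array([37.34, 22.25]), array([37.16, 22.35])]
coaster [array([29.46, 27.06]), array([29.25, 27.19])]
```

The small flashlight is standing in the small (76 mm) cradle against its back wall. I handed the job in at about 12.6 s with the gripper backed well clear. No verdict was reported.

I tilted the gripper 35° and set the fingertips 16 mm apart as a notch. It pushed the tail cap at about 15 mm height, and I turned the tool nearly square to the cradle before going in.

**Last checks:**
- **Wall contact:** the force rose to 8 N and the head stopped moving, so it had met the back wall.
- **Position:** after backing off, the scene camera put the head at (662.6, -145.8). A rougher reading from the top camera gave (661.8, -143.9). Both are within about 2 mm of the home I measured, (663.1, -145.2). They differ by about 2 mm in y, which is the calibration's accuracy.
- **Upright:** the flashlight looked upright, with its tail flush with the ends of the lips.
- **Gripper:** the wrist force was back to noise level.
- **Pill organizer and coaster:** both stayed within 0.3 pixel (about 0.5 mm) of where they started.

**A check that disagreed:** a raw before/after pixel difference flagged 141 to 235 changed pixels around all four "leave alone" things. For the organizer and coaster the position check above shows they did not move, so I put that down to lighting and edge noise. I did not re-measure the cup and eyeglass case that way, but the arm never went near them.

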